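# Close the battery hatch of a lit display plinth

## Robot

A 6-joint arm with a two-finger parallel gripper is mounted at the origin on the work surface. World frame = base frame: x ahead of the robot, y to its left, z up, the work surface at z = 0. Lengths are in m, angles in rad, forces in N, time in s.
With the tool pointing down it reaches from about 0.35 to 0.975 m from the base axis. Payload 4.9 kg.
Tool frame: the origin (TCP) lies at the very end of the fingers, on their centre line; the grasp point (between the pads) lies 19 mm behind it (manip.grasp_offset is the distance from the TCP to the grasp point, in m); z points along the fingers, y is the line along which they close (so a half turn about z gives the same grasp; the last joint's range is limited). The gripper opens to 85 mm and grips with 20 to 120 N. Pads are 22 mm wide; open, the fingers measure 114 mm over their backs; the gripper's body (76 mm by 85 mm) begins 54 mm behind the grasp point. The pads swing forward as they close: fully open they stand 13 mm farther back than shut.
Start: joints at [-1.352, 0.053, 1.613, -0, 1.476, -0.119], TCP at [0.207, -0.59, 0.231] pointing down, gripper open.
Joint ranges: [-3.01, 3.01], [-1.01, 2.22], [0.06, 2.58], [-1.02, 4.17], [0.09, 2.62], [-3.14, 3.14]. Speed limits (rad/s): [2.57, 2.57, 3.14, 3.14, 3.14, 3.14].

## Interface

Orientations are given as a unit quaternion [w, x, y, z].
In Python, from plant import manip, eyes, job_done, models gives the robot as it stands.
- The arm moves only by the tool servo_tool, never from a script. Its argument "motion" is one flat list of numbers, 5 for each row, row after row: the opening, from -1 (shut) to 1 (fully open), then the shift along the tool's x, y, z normalised to -1 to 1, where 1 is 120 mm, then the turn about the tool's z normalised to -1 to 1, where 1 is 45 degrees. A call has 1 to 5 rows; each row is the pose to reach, as a shift and turn from the pose commanded when the call began, along the tool's axes at that moment; what a row does not reach only later rows make up. A row lasts 1/8 s, in which the tool goes at most 62.5 mm and 10.7 degrees, less where a joint would pass 70% of its speed; a pose out of reach is approached as far as the arm can. A call with a number of a shift or a turn outside -1 to 1 is refused whole. A call with a gripper value outside its range is refused whole. The fingers move at their own pace and stop on an object; the grip force is fixed at half the most. Time passes only in rows, so rows that repeat a pose let the fingers close. It gives the time, the measured TCP pose, the force, the opening and the grip force at its end, in the units of the state.
- manip.state(): the state, without advancing time (a new reading comes with each control period).
- eyes.grab_frame(name): name is "scene" or "top" or "wrist"; returns (picture, depth): 420x560x3 uint8, red, green, blue; 420x560 float32, m along the optical axis (not along the pixel's ray), 0 where there is no reading.
- eyes.camera_params(name): a dict with "fov_y" (degrees; the focal length in pixels is half the picture's height over the tangent of half this angle, whatever the lens; pixels are square), "cx", "cy" (the principal point, pixels), "D" ([k1, k2, p1, p2, k3] as OpenCV has them; the pictures are not rectified), "pose" (4x4, takes a point from camera to world coordinates); the wrist camera has in their place "T_tool_cam" (4x4, takes a point from camera to tool coordinates, whose origin is the TCP and whose axes are the flange's). Camera axes: x right, y up, looking along -z (the intrinsics and any distortion apply to the point x, -y, -z); pixel columns grow to the right and rows downward; lengths in m; the calibration is good to about 2 mm. A picture is of the moment at which its call begins: read the wrist's pose just before it. camera_params takes no time and is no camera call.
- job_done(): hands the job in; it is judged then, once.
Trained networks look in the newest picture that a camera, given by its name, has taken for a name from the list of things; names that differ only in an ending like _2 or _b are one class to them, and where a whole thing is asked for, a point or a joint stands for the part that bears it (a point fixed in the world has none). Each returns a list of dicts, best first, with "p" (0 to 1); they miss things now and then, are a little off and sometimes report something else, mostly with a low value. They report only what shows in the picture. A call takes as long as a camera call. They do not tell look-alikes from the thing itself.
- models.regions_of(camera, label): "mask" (420x560 bool, what is visible of it) and "pixel" ([column, row] in pixels, amid what is visible of it).
The state is a dict: "time": time; "joint_pos": joint angles; "joint_vel": joint speeds; "joint_efforts": joint torques, N m; "tool_pos": TCP position; "tool_rot": TCP orientation; "contact_force": force on the tool from outside, world axes, zero at the start; "ft_torque": the same for the moment, N m; "gripper_width": opening from 0.0 (shut) to 1.0 (fully open); "grasp_force": force on a finger pad.
Only numpy, scipy, OpenCV 4.12 (cv2) and the standard library are available. Lean on these libraries where they do the work, as an engineer would, in place of code of your own. Each camera call takes 0.05 s, during which the arm holds its last target. There are 200 camera calls.

## Task

Close the battery compartment of the white display plinth on the shop counter: pick up the loose metal hatch by its grip bar, hook its tongue under the compartment's front ledge while the hatch is tilted, then swing the other end down until it is flush and the spring catch has snapped over it, and let go. Feel your way and do not force it: the hatch must never be rammed or jammed hard against the plinth, and leave the other goods on the counter where they stand.

Things in the scene. Friction and masses are not known exactly. Their poses are not given: they have to be found in the camera images.
- plinth: fixed white box, x -135..+124, y -85..+85, 60 mm high, open battery compartment on top. Origin on the counter, z up. Its grey metal liner plate (4 mm thick, with ledge, rails, catch) is clamped through slots UP TO 18 mm OFF along plinth x, either way; this offset is unmeasured, in none of these poses, to be found by feel or sight. It does not move. More than 30 N from the hatch harms it.
- opening (a point): nominal middle of the compartment's opening at the liner's top (z 64 mm), axes as the plinth's. Clear opening 121.5 mm (x, -60..+61.5) by 90 mm (y). Along each y side runs a seat rail 9 mm wide, top 6 mm below this point, from 15 mm past the ledge's edge to the +x end. All shifted along x with the liner.
- ledge (a point): nominal place (true one up to 18 mm off along x) of the top edge of the ledge, mid-width: the opening's -x border. The ledge is the 4 mm thick liner plate, hollow beneath: free for at least 17 mm further to -x and 40 mm down. The hatch's tongue goes under it, its plate's -x edge then butts against the ledge's edge.
- seat (a point): nominal place of the centre of the hatch's grip bar when the hatch is home against the ledge, axes as the plinth's and then also the hatch's. The true place is up to 18 mm off along x with the liner; the hatch also has play: 3.5 mm towards +x, 3 mm each way in y. Height is true: plate top then flush with the liner's top, 14 mm below this point.
- hatch_grip (a point): centre of the loose hatch's black grip bar: 14 (x) x 56 (y) x 28 mm high, standing on the plate, tongue to -x. From here (mm): aluminium plate x -71..+47, y +-42, z -20..-14; tongue, 50 wide and 4 thick, x -85..-71, z -23.5..-19.5 (1.5 mm of air under the ledge when home); a foot under the +x end, 50 wide, lets it lie level on the counter. Mass 0.15 to 0.3 kg.
- tongue_tip (a point): middle of the tongue's end face on the hatch (from the grip bar's centre: 85 mm in -x, 21.5 mm down), axes as the hatch's
- hatch_rear (a point): top edge of the hatch plate at its +x end, mid-width (from the grip bar's centre: 47 mm in +x, 14 mm down)
- catch (a joint): travel (m) of the steel spring catch at the opening's +x end. 0 = out: its nose, 24 mm wide, overhangs the opening by 6 mm, tip 2 mm above the liner's top, ramp 60 deg steep to 10 mm above it. The hatch's +x edge pushes it back some 2.5 to 6 mm (1.6 to 4 N; about 3 to 12 N down on the grip bar) on its way down; back to 0 = snapped over the hatch.
- candle_mid (a point): candle jar, 64 mm across, 75 mm tall, bystander; its centre
- mug_mid (a point): white mug, 80 mm across, 90 mm tall, bystander; its centre
- soap_mid (a point): boxed soap 85 x 55 x 30 mm, bystander; its centre
Not all that is in view belongs to the job. Several things look just like the part that bears hatch_grip: the one meant starts farthest from the robot's base.

How it is judged:
By the outcome, as a careful person would: the job done as asked, in the order asked, and still so for the second after the job is handed in, with the robot touching nothing.
It also fails if it takes over 67 s, if anything falls off the work surface, if the arm or the gripper's body presses on something with over 40 N, if the wrist force passes 120 N, or if a joint passes its speed limit or range.

## Working session

There is one attempt and no reset: what is moved stays moved. The work goes in short steps, Python scripts to look and compute and a tool call to move; the robot and the scene stay as the last step left them, time stands still between calls to the robot, and variables do not carry over. Pictures are saved under pics/ and viewed, at most 10 in all, crops included, and the job is handed in when it is done.

Besides the shell and the picture viewer there is one more tool, called after "Request:" by a JSON object that holds its "op" and its "data", one argument or row to a line. servo_tool: Moves the arm, as the interface text tells. Its arguments: {"type":"object","properties":{"motion":{"type":"array","items":{"type":"number","minimum":-1,"maximum":1}}},"required":["motion"]}

```bash
ls; mkdir -p pics; cat > h.py <<'E'
import numpy as np, cv2
from plant import manip, eyes, job_done, models
from scipy.spatial.transform import Rotation as R
def Rq(q): return R.from_quat([q[1],q[2],q[3],q[0]]).as_matrix()
def campose(name, st=None):
    c=eyes.camera_params(name)
    if 'pose' in c: return c,np.array(c['pose'])
    T=np.eye(4);T[:3,:3]=Rq(st['tool_rot']);T[:3,3]=st['tool_pos']
    return c,T@np.array(c['T_tool_cam'])
def K(c):
    f=210/np.tan(np.radians(c['fov_y'])/2); return np.array([[f,0,c['cx']],[0,f,c['cy']],[0,0,1]])
def cloud(c,T,depth):
    h,w=depth.shape; u,v=np.meshgrid(np.arange(w),np.arange(h))
    p=cv2.undistortPoints(np.stack([u,v],-1).reshape(-1,1,2).astype(np.float64),K(c),np.array(c['D'],float)).reshape(h,w,2)
    P=np.stack([p[...,0]*depth,-p[...,1]*depth,-depth],-1)
    return P@T[:3,:3].T+T[:3,3]
def grab(name):
    st=manip.state(); im,d=eyes.grab_frame(name); c,T=campose(name,st)
    W=cloud(c,T,d); W[d==0]=np.nan
    return im,d,W,c,T
def proj(c,T,P):
    q=(np.linalg.inv(T)@np.append(P,1))[:3]
    return cv2.projectPoints(np.array([[q[0],-q[1],-q[2]]]),np.zeros(3),np.zeros(3),K(c),np.array(c['D'],float))[0].ravel()
def save(n,im): cv2.imwrite(f'pics/{n}.png',im[...,::-1])
E
python3 - <<'E'
from h import *
s=manip.state(); print(s, manip.grasp_offset)
for n in ['top','scene']:
    im,d,W,c,T=grab(n); save(n,im); print(n,T[:3,3].round(3))
    np.save(f'{n}.npy',W)
    for l in ['hatch_grip','plinth','catch','candle_mid','mug_mid','soap_mid']:
        for r in models.regions_of(n,l):
            if r['p']>.2: 
                m=r['mask']; print(l,round(r['p'],2),np.round(r['pixel']),m.sum(),np.nanmedian(W[m],0).round(3),np.nanmin(W[m],0).round(3),np.nanmax(W[m],0).round(3))
E
```

```text
pics
{'time': 0.0, 'joint_pos': array([-1.35201181e+00,  5.33688768e-02,  1.61428182e+00,  1.48670212e-05,
        1.47596378e+00, -1.18979121e-01]), 'joint_vel': array([-0.00025362,  0.0008165 ,  0.00063252,  0.00154611,  0.00184271,
        0.0017601 ]), 'joint_efforts': array([ 1.95363107e-03, -3.93685341e+01, -3.70172918e+01, -2.05715104e-06,
        7.04232400e-03,  2.41643505e-06]), 'tool_pos': array([ 0.20699507, -0.58908337,  0.23006282]), 'tool_rot': array([-1.01002171e-03,  9.85772943e-01,  1.68079394e-01, -4.30360713e-05]), 'contact_force': array([0.80934101, 0.37812265, 0.36973924]), 'ft_torque': array([-0.00406597, -0.03497911,  0.02615761]), 'grasp_force': 0.0, 'gripper_width': 0.9993914942544166} 0.0187
top [0.431 0.02  1.512]
hatch_grip 0.92 [376. 253.] 953 [ 0.404 -0.304  0.009] [ 0.341 -0.372 -0.008] [ 0.473 -0.244  0.044]
hatch_grip 0.83 [423. 286.] 1009 [ 0.284 -0.463  0.009] [ 0.214 -0.536 -0.007] [ 0.347 -0.393  0.043]
hatch_grip 0.7 [314. 245.] 1007 [ 0.435 -0.111  0.009] [ 0.377 -0.181 -0.008] [ 0.488 -0.039  0.046]
hatch_grip 0.58 [351. 202.] 982 [ 0.572 -0.2
[... 716 characters left out ...]
0.011] [ 0.214 -0.534  0.   ] [ 0.347 -0.395  0.041]
hatch_grip 0.58 [225. 245.] 883 [ 0.441 -0.116  0.011] [ 0.377 -0.181 -0.002] [ 0.489 -0.033  0.043]
plinth 0.85 [308. 187.] 3730 [0.543 0.187 0.058] [ 0.345  0.125 -0.004] [0.666 0.406 0.079]
catch 0.43 [332. 187.] 23 [0.603 0.216 0.069] [0.598 0.208 0.067] [0.615 0.227 0.076]
candle_mid 0.87 [357. 246.] 713 [0.78  0.007 0.051] [ 0.733 -0.009 -0.002] [0.808 0.15  0.08 ]
mug_mid 0.88 [348. 150.] 675 [0.552 0.467 0.06 ] [0.45  0.448 0.001] [0.589 0.626 0.096]
mug_mid 0.4 [309. 188.] 3707 [0.54  0.186 0.059] [ 0.337  0.125 -0.001] [0.664 0.411 0.079]
soap_mid 0.25 [345. 149.] 797 [0.547 0.472 0.056] [ 0.429  0.448 -0.003] [0.59  0.648 0.096]
```

```bash
python3 - <<'E'
from h import *
im=cv2.imread('pics/top.png'); cv2.imwrite('pics/topc.png',cv2.resize(im[120:330,90:470],None,fx=2.1,fy=2.1,interpolation=cv2.INTER_CUBIC))
W=np.load('top.npy')
# distances from base, and plinth outline (z 45..75) with minAreaRect
m=(W[...,2]>.05)&(W[...,2]<.085)&(W[...,0]>.35)&(W[...,0]<.7)&(W[...,1]>.1)&(W[...,1]<.36)
print(cv2.minAreaRect(W[m][:,:2].astype(np.float32)*1000))
for (x,y) in [(.404,-.304),(.284,-.463),(.435,-.111),(.572,-.226)]:
    q=(np.hypot(W[...,0]-x,W[...,1]-y)<.09)
    p=q&(W[...,2]>.004)&(W[...,2]<.02); b=q&(W[...,2]>.03)
    print(np.hypot(x,y),'plate',cv2.minAreaRect(W[p][:,:2].astype(np.float32)*1000),'bar',b.sum(),cv2.minAreaRect(W[b][:,:2].astype(np.float32)*1000), W[b].mean(0))
E
```

```text
((527.011474609375, 224.71548461914062), (170.20420837402344, 260.4964294433594), 84.64889526367188)
0.5056006329109963 plate ((405.45758056640625, -304.9239501953125), (166.88648986816406, 174.0950164794922), 30.731334686279297) bar 77 ((418.4866943359375, -314.0161437988281), (56.97730255126953, 15.245270729064941), 49.95945358276367) [ 0.41883406 -0.31370705  0.03656343]
0.5431620384378865 plate ((282.0473327636719, -463.6207275390625), (171.07765197753906, 171.28662109375), 54.734317779541016) bar 1307 ((236.09246826171875, -478.027099609375), (119.75347900390625, 98.88602447509766), 70.66278076171875) [ 0.23271142 -0.47512017  0.50866398]
0.4489387486060877 plate ((436.8658752441406, -108.56149291992188), (165.14862060546875, 171.39260864257812), 42.12080001831055) bar 76 ((427.7463684082031, -94.11345672607422), (54.7192268371582, 14.30440616607666), 19.772127151489258) [ 0.42755211 -0.09435594  0.0371537 ]
0.615028454626288 plate ((572.5323486328125, -225.05972290039062), (169.56259155273438, 176.97970581054688), 21.744644165039062) bar 86 ((586.591796875, -226.1598663330078), (56.24430847167969, 13.89395809173584), 88.57266998291016) [ 0.58660279 -0.22665079  0.03658034]
```

View pics/topc.png

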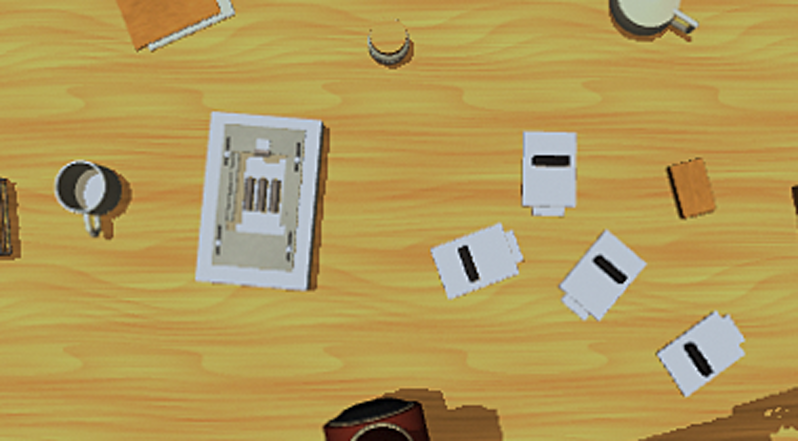

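Request:
{"op": "servo_tool", "data": {
  "motion": [1,0.5,-0.22,0,0,1,1,-0.45,0,0,1,1,-0.45,0,0]
}}

```text
time: 1.08
tool_pos: [0.3047, -0.4967, 0.2315]
tool_rot: [-0.0, 0.985, 0.17, 0.0]
contact_force: [-0.4, -0.1, 0.9]
gripper_width: 0.998
grasp_force: 0.0
```

Request:
{"op": "servo_tool", "data": {
  "motion": [1,0.5,-0.22,0,0,1,1,-0.45,0,0,1,1,-0.45,0,0]
}}

```text
time: 1.45
tool_pos: [0.3995, -0.4065, 0.2315]
tool_rot: [0.0, 0.985, 0.17, 0.0]
contact_force: [0.3, 0.5, 1.2]
gripper_width: 0.999
grasp_force: 0.0
```

Request:
{"op": "servo_tool", "data": {
  "motion": [1,0.5,-0.22,0,0,1,1,-0.45,0,0,1,1,-0.45,0,0]
}}

```text
time: 1.82
tool_pos: [0.4945, -0.3164, 0.2313]
tool_rot: [0.0, 0.985, 0.17, 0.0]
contact_force: [-0.7, -0.2, -0.7]
gripper_width: 1.001
grasp_force: 0.0
```

Request:
{"op": "servo_tool", "data": {
  "motion": [1,0.5,-0.22,0.2,0.2,1,1,-0.45,0.4,0.46,1,1,-0.45,0.4,0.46,1,1,-0.45,0.4,0.46]
}}

```text
time: 2.33
tool_pos: [0.5879, -0.2276, 0.1822]
tool_rot: [-0.0, 1.0, -0.011, -0.001]
contact_force: [0.1, 0.3, 0.5]
gripper_width: 1.0
grasp_force: 0.0
```

```bash
cat >> h.py <<'E'
def rel(st,P,yaw=None):
    """tool-axis normalised shift to world point P, turn to tool-x yaw (deg)"""
    M=Rq(st['tool_rot']); s=M.T@(np.array(P)-st['tool_pos'])/0.12
    y0=np.degrees(np.arctan2(M[1,0],M[0,0])); t=0 if yaw is None else -(yaw-y0)/45
    return s.round(3),round(t,3),'yaw now',round(y0,2)
E
python3 - <<'E'
from h import *
im,d,W,c,T=grab('wrist'); save('w1',im); np.save('w1.npy',W)
st=manip.state()
q=(np.hypot(W[...,0]-.587,W[...,1]+.2265)<.12)
p=q&(W[...,2]>.006)&(W[...,2]<.022); b=q&(W[...,2]>.03)&(W[...,2]<.06)
for n,k in(('plate',p),('bar',b)):
    if k.sum()>5: print(n,k.sum(),cv2.minAreaRect(W[k][:,:2].astype(np.float32)*1000),np.median(W[k],0),W[k].min(0),W[k].max(0))
print(rel(st,[.5866,-.2266,.06],-1.4))
E
```

```text
plate 7208 ((576.0391235351562, -225.25326538085938), (84.17621612548828, 117.27189636230469), 88.14825439453125) [ 0.57402168 -0.22515888  0.00895543] [ 0.51694117 -0.26915433  0.00643811] [ 0.63536226 -0.1818487   0.02196035]
bar 819 ((588.497314453125, -225.87332153320312), (55.460670471191406, 14.586978912353516), 88.1240005493164) [ 0.58943763 -0.22666285  0.03667792] [ 0.5809573  -0.25360408  0.03002969] [ 0.59636732 -0.19802938  0.03907889]
(array([-0.009, -0.015,  1.025]), np.float64(0.001), 'yaw now', np.float64(-1.37))
```

View pics/w1.png

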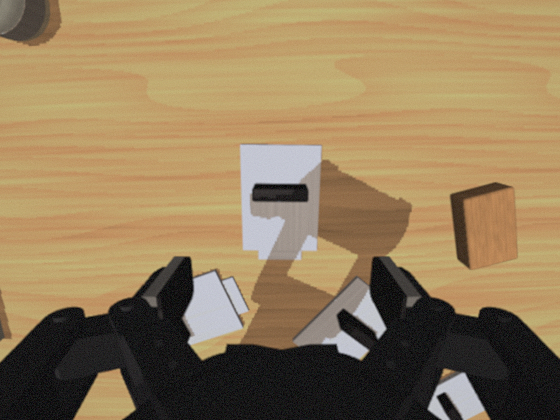

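Request:
{"op": "servo_tool", "data": {
  "motion": [1,0,-0.02,0.5,0.01,1,0,-0.02,1,0.01,1,0,-0.02,1,0.01]
}}

```text
time: 2.75
tool_pos: [0.5836, -0.2242, 0.058]
tool_rot: [-0.002, 1.0, -0.017, -0.005]
contact_force: [-0.5, 0.2, 0.3]
gripper_width: 1.003
grasp_force: 0.0
```

Request:
{"op": "servo_tool", "data": {
  "motion": [1,0,0,0.22,0,1,0,0,0.4,0,1,0,0,0.4,0]
}}

```text
time: 3.12
tool_pos: [0.5878, -0.2248, 0.0151]
tool_rot: [-0.0, 1.0, -0.016, -0.001]
contact_force: [0.0, 0.4, -0.4]
gripper_width: 1.001
grasp_force: 0.0
```

Request:
{"op": "servo_tool", "data": {
  "motion": [-1,0,0,0,0,-1,0,0,0,0,-1,0,0,0,0,-1,0,0,0,0,-1,0,0,0,0]
}}

```text
time: 3.75
tool_pos: [0.59, -0.2252, 0.0176]
tool_rot: [0.001, 1.0, -0.016, 0.002]
contact_force: [-0.4, 0.2, 5.4]
gripper_width: 0.639
grasp_force: 64.6
```

Request:
{"op": "servo_tool", "data": {
  "motion": [0.7,0,0,0,0,0.7,0,0,-0.075,0,0.7,0,0,-0.075,0]
}}

```text
time: 4.12
tool_pos: [0.589, -0.2246, 0.0252]
tool_rot: [0.0, 1.0, -0.016, 0.001]
contact_force: [-0.0, -0.4, -0.6]
gripper_width: 0.848
grasp_force: 0.0
```

Request:
{"op": "servo_tool", "data": {
  "motion": [-1,0,0,0,0,-1,0,0,0,0,-1,0,0,0,0,-1,0,0,0,0]
}}

```text
time: 4.62
tool_pos: [0.5889, -0.2246, 0.0249]
tool_rot: [0.0, 1.0, -0.016, 0.0]
contact_force: [-0.9, 0.2, 5.2]
gripper_width: 0.632
grasp_force: 63.7
```

Request:
{"op": "servo_tool", "data": {
  "motion": [-1,0,0,-0.1,0,-1,0,0,-0.3,0,-1,0,0,-0.7,0,-1,0,0,-1,0,-1,0,0,-1,0]
}}

```text
time: 5.25
tool_pos: [0.5903, -0.2254, 0.1483]
tool_rot: [0.002, 1.0, -0.016, 0.003]
contact_force: [-0.5, 0.4, -2.0]
gripper_width: 0.631
grasp_force: 63.7
```

```bash
cat >> h.py <<'E'
def hatch(W,st):
    """plane fit of the held hatch plate in tool frame: returns tilt deg about tool y, bar info"""
    M=Rq(st['tool_rot']); L=(W-st['tool_pos'])@M*1000
    return L
E
python3 - <<'E'
from h import *
st=manip.state(); im,d,W,c,T=grab('wrist'); save('w2',im); L=hatch(W,st); np.save('w2.npy',L)
for l in ['hatch_grip']:
    for r in models.regions_of('wrist',l)[:2]:
        m=r['mask']; P=L[m]; print(r['p'],r['pixel'],m.sum(),np.nanmedian(P,0),np.nanmin(P,0),np.nanmax(P,0))
q=(abs(L[...,0])<100)&(abs(L[...,1])<46)&(L[...,2]<70)&(L[...,2]>-10)
for x in range(-90,70,10):
    k=q&(L[...,0]>=x)&(L[...,0]<x+10)
    if k.sum()>3: print(x,k.sum(),np.percentile(L[k][:,2],[5,50,95]).round(1))
E
```

```text
0.63 [161.3, 368.0] 548 [-182.0466989  -128.60804042  110.90682869] [-228.05934318 -159.68928384  -85.51887615] [ 16.91815622 -26.35969062 148.41440931]
0.6 [281.7, 246.5] 23999 [ 7.14718099 -0.61862799 15.83330145] [-69.98661016 -62.71663156 -78.23277934] [ 47.49427053  55.5276022  149.80577909]
-80 5 [15.5 16.7 16.9]
-70 1115 [15.5 16.4 17.3]
-60 1721 [15.3 16.2 17.1]
-50 1711 [15.3 16.2 17. ]
-40 1631 [15.2 16.1 17. ]
-30 1207 [15.1 16.1 17. ]
-20 8 [-9.8 -8.2 -7.1]
-10 43 [-9.8 15.6 16.9]
0 3349 [-8.5  9.2 16.6]
10 2623 [14.8 16.  17. ]
20 2696 [15.  15.9 16.9]
30 2816 [14.9 15.9 16.9]
40 2291 [14.8 15.9 18.9]
```

View pics/w2.png

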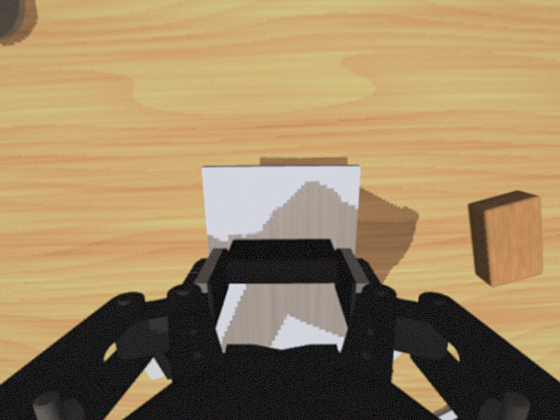

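Request:
{"op": "servo_tool", "data": {
  "motion": [-1,-0.2,-0.4,-0.15,0,-1,-0.49,-0.95,-0.15,0,-1,-0.49,-0.95,-0.15,0]
}}

```text
time: 5.72
tool_pos: [0.53, -0.1054, 0.1587]
tool_rot: [-0.001, 1.0, -0.014, -0.003]
contact_force: [-1.3, -0.6, -1.5]
gripper_width: 0.629
grasp_force: 63.9
```

Request:
{"op": "servo_tool", "data": {
  "motion": [-1,-0.25,-0.48,-0.15,0,-1,-0.49,-0.95,-0.15,0,-1,-0.49,-0.95,-0.15,0]
}}

```text
time: 6.1
tool_pos: [0.476, 0.0095, 0.1782]
tool_rot: [-0.0, 1.0, -0.014, -0.002]
contact_force: [0.3, -0.8, -2.0]
gripper_width: 0.631
grasp_force: 64.2
```

Request:
{"op": "servo_tool", "data": {
  "motion": [-1,-0.25,-0.48,-0.15,0,-1,-0.49,-0.95,-0.15,0,-1,-0.49,-0.95,-0.15,0]
}}

```text
time: 6.48
tool_pos: [0.4216, 0.1247, 0.1971]
tool_rot: [0.0, 1.0, -0.014, -0.001]
contact_force: [0.4, -0.1, -2.0]
gripper_width: 0.628
grasp_force: 64.5
```

Request:
{"op": "servo_tool", "data": {
  "motion": [-1,-0.25,-0.48,-0.15,0.08,-1,-0.49,-0.95,-0.15,0.08,-1,-0.49,-0.95,-0.15,0.08,-1,-0.49,-0.95,-0.15,0.08]
}}

```text
time: 6.98
tool_pos: [0.3681, 0.2379, 0.2152]
tool_rot: [0.001, 0.999, -0.047, -0.001]
contact_force: [-0.3, 1.1, -2.7]
gripper_width: 0.632
grasp_force: 64.7
```

```bash
python3 - <<'E'
from h import *
st=manip.state(); im,d,W,c,T=grab('wrist'); save('w3',im); np.save('w3.npy',W)
print(st['tool_pos'],rel(st,[.3712,.2393,.12],-5.35))
yaw=np.radians(-5.35);A=np.array([[np.cos(yaw),-np.sin(yaw)],[np.sin(yaw),np.cos(yaw)]])
P=(W[...,:2]-[.5325,.2242])@A*1000
for y in (-36,-30,-15,0,15,30,36):
    print('y',y)
    k=abs(P[...,1]-y)<3
    row=[]
    for x in range(-140,130,4):
        kk=k&(abs(P[...,0]-x)<2)
        row.append(f"{x}:{np.median(W[kk][:,2])*1000:.0f}" if kk.sum()>2 else f"{x}:-")
    print(' '.join(row))
E
```

```text
[0.36812466 0.23790827 0.2152361 ] (array([ 0.025, -0.015,  0.794]), np.float64(-0.001), 'yaw now', np.float64(-5.41))
y -36
-140:199 -136:199 -132:199 -128:199 -124:199 -120:199 -116:60 -112:60 -108:62 -104:64 -100:64 -96:64 -92:64 -88:64 -84:64 -80:64 -76:64 -72:63 -68:64 -64:63 -60:63 -56:64 -52:- -48:20 -44:20 -40:20 -36:53 -32:52 -28:57 -24:56 -20:20 -16:21 -12:53 -8:53 -4:54 0:21 4:56 8:20 12:19 16:19 20:19 24:20 28:- 32:- 36:- 40:- 44:- 48:- 52:- 56:- 60:- 64:- 68:- 72:- 76:- 80:- 84:- 88:- 92:- 96:- 100:- 104:- 108:- 112:- 116:- 120:- 124:- 128:-
y -30
-140:199 -136:199 -132:199 -128:199 -124:199 -120:199 -116:60 -112:60 -108:63 -104:64 -100:64 -96:63 -92:63 -88:64 -84:64 -80:64 -76:63 -72:64 -68:63 -64:63 -60:63 -56:64 -52:- -48:20 -44:20 -40:19 -36:20 -32:19 -28:19 -24:19 -20:20 -16:20 -12:20 -8:20 -4:19 0:20 4:20 8:19 12:20 16:20 20:20 24:20 28:- 32:- 36:- 40:- 44:- 48:- 52:- 56:- 60:- 64:- 68:- 72:- 76:- 80:- 84:- 88:- 92:- 96:- 100:- 104:- 108:- 112:- 116:- 120:- 124:- 128:-
y -15
-140:199 -136:199 -132:199 -128:199 -124:199 -120:199 -116:60 -112:60 -108:61 -104:64 -100:
[... 1403 characters left out ...]
 -48:20 -44:20 -40:20 -36:19 -32:19 -28:19 -24:20 -20:20 -16:20 -12:20 -8:20 -4:20 0:20 4:20 8:20 12:20 16:20 20:20 24:19 28:- 32:- 36:- 40:- 44:- 48:- 52:- 56:- 60:- 64:- 68:- 72:- 76:- 80:- 84:- 88:- 92:- 96:- 100:- 104:- 108:- 112:- 116:- 120:- 124:- 128:-
y 36
-140:199 -136:199 -132:199 -128:199 -124:199 -120:199 -116:60 -112:60 -108:62 -104:64 -100:64 -96:63 -92:64 -88:64 -84:64 -80:64 -76:63 -72:64 -68:63 -64:64 -60:63 -56:64 -52:- -48:20 -44:20 -40:20 -36:20 -32:20 -28:20 -24:20 -20:20 -16:20 -12:21 -8:20 -4:20 0:21 4:21 8:20 12:19 16:20 20:20 24:21 28:- 32:- 36:- 40:- 44:- 48:- 52:- 56:- 60:- 64:- 68:- 72:- 76:- 80:- 84:- 88:- 92:- 96:- 100:- 104:- 108:- 112:- 116:- 120:- 124:- 128:-
```

View pics/w3.png

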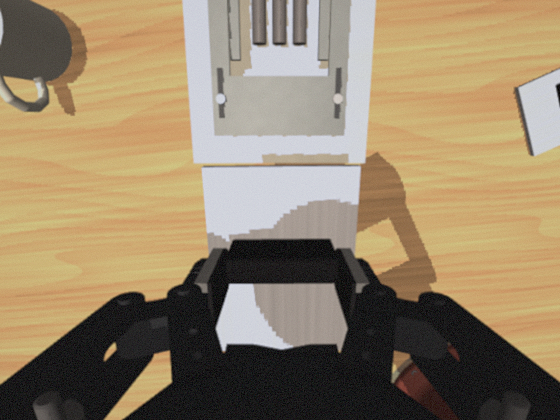

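```bash
python3 - <<'E'
from h import *
W=np.load('w3.npy'); st=manip.state(); L=hatch(W,st); z=W[...,2]*1000
im=cv2.imread('pics/w3.png').astype(int)
# ledge edge & liner -x edge & plinth edges in tool frame (tool x ~ plinth x, tool y ~ -plinth y)
top=(z>61.5)&(z<68)&(abs(L[...,1])<60); 
for y in range(-40,41,10):
    k=top&(abs(L[...,1]-y)<3); xs=np.sort(L[k][:,0]); print('y',y,'liner -x edge',xs[:3].round(1),'n',len(xs), end=' ')
    v=L[k][:,0]; v=v[v<230]; print('max before gap', np.sort(v[(v>80)])[-3:].round(1))
pl=(z>56)&(z<68)
for x in range(80,200,15):
    k=pl&(abs(L[...,0]-x)<2); ys=L[k][:,1]; print('x',x,'plinth y',ys.min().round(1),ys.max().round(1),(ys.min()+ys.max())/2)
ho=(z<62)
for x in range(130,200,10):
    k=(z<50)&(z>10)&(abs(L[...,0]-x)<2)&(abs(L[...,1])<55); ys=L[k][:,1]
    if k.sum(): print('x',x,'hole y',ys.min().round(1),ys.max().round(1))
    k=(z<59.5)&(z>50)&(abs(L[...,0]-x)<2)&(abs(L[...,1])<55); ys=L[k][:,1]
    if k.sum(): print('x',x,'rail y',np.sort(ys)[[0,-1]].round(1),k.sum())
hp=(L[...,2]>13)&(L[...,2]<19)&(abs(L[...,0])<48)
for x in (-60,-50,25,35,45):
    k=hp&(abs(L[...,0]-x)<3)&(abs(L[...,1])<55)
    if k.sum(): ys=L[k][:,1]; print('hatch x',x,ys.min().round(1),ys.max().round(1))
k=(L[...,2]>13)&(L[...,2]<19)&(abs(L[...,1])<30)&(L[...,0]>0); print('rear',np.sort(L[k][:,0])[-5:])
E
```

```text
y -40 liner -x edge [43.  57.3 57.3] n 386 max before gap [110.  110.1 110.1]
y -30 liner -x edge [38.2 56.3 57.3] n 378 max before gap [109.9 110.1 110.1]
y -20 liner -x edge [57.3 57.3 57.3] n 380 max before gap [109.9 110.  110.1]
y -10 liner -x edge [57.3 57.3 57.3] n 356 max before gap [110.  110.  110.2]
y 0 liner -x edge [44.9 57.3 57.3] n 359 max before gap [109.9 109.9 110. ]
y 10 liner -x edge [34.4 56.3 57.3] n 403 max before gap [110.  110.2 110.2]
y 20 liner -x edge [41.1 57.4 57.4] n 388 max before gap [110. 110. 110.]
y 30 liner -x edge [42.1 45.  57.4] n 391 max before gap [110.1 110.1 110.2]
y 40 liner -x edge [37.3 57.4 57.4] n 530 max before gap [171.5 172.2 172.2]
x 80 plinth y -87.8 81.4 -3.2208856986413252
x 95 plinth y -254.2 81.9 -86.12411993668267
x 110 plinth y -88.4 81.4 -3.503056417117847
x 125 plinth y -251.6 81.3 -85.14841718116296
x 140 plinth y -237.9 81.0 -78.46426459340441
x 155 plinth y -233.8 81.2 -76.33967807955442
x 170 plinth y -236.4 81.8 -77.33468776820003Traceback (most recent call last):
  File "<stdin>", line 11, in <module>
    return umr_minimum(a, axis, None, out, keepdims, initial, where)
ValueError: zero-size array to reduction operation minimum which has no identity
```

Request:
{"op": "servo_tool", "data": {
  "motion": [-1,0,0,0.5,0,-1,0,0,0.9,0,-1,0,0,1,0,-1,0,0,1,0]
}}

```text
time: 7.52
tool_pos: [0.3683, 0.2378, 0.0963]
tool_rot: [0.0, 0.999, -0.048, -0.0]
contact_force: [-0.5, 0.0, -1.1]
gripper_width: 0.628
grasp_force: 64.7
```

Request:
{"op": "servo_tool", "data": {
  "motion": [-1,0,0,0.03,0,-1,0,0,0.06,0,-1,0,0,0.09,0]
}}

```text
time: 7.9
tool_pos: [0.3683, 0.2391, 0.0863]
tool_rot: [-0.0, 0.999, -0.047, 0.001]
contact_force: [-0.0, -1.2, -2.1]
gripper_width: 0.63
grasp_force: 64.7
```

Request:
{"op": "servo_tool", "data": {
  "motion": [-1,0,0,0.015,0,-1,0,0,0.03,0]
}}

```text
time: 8.15
tool_pos: [0.3668, 0.2391, 0.0833]
tool_rot: [0.0, 0.999, -0.047, -0.002]
contact_force: [-12.2, -2.8, 15.7]
gripper_width: 0.629
grasp_force: 66.5
```

Request:
{"op": "servo_tool", "data": {
  "motion": [-1,0,0,0.01,0,-1,0,0,0.01,0]
}}

```text
time: 8.4
tool_pos: [0.3666, 0.2391, 0.0831]
tool_rot: [0.0, 0.999, -0.047, -0.002]
contact_force: [-13.5, -3.3, 17.8]
gripper_width: 0.634
grasp_force: 66.7
```

```bash
cat >> h.py <<'E'
def tilt():
    st=manip.state(); im,d,W,c,T=grab('wrist'); L=hatch(W,st)
    k=(abs(L[...,0]-15)<33)&(abs(L[...,1])<38)&(abs(L[...,0])>9)&(L[...,2]>0)&(L[...,2]<22)
    P=L[k]; k2=(L[...,0]>-75)&(L[...,0]<-30)&(abs(L[...,1])<30)&(L[...,2]>5)&(L[...,2]<45); P=np.vstack([P,L[k2]])
    A=np.c_[P[:,0],P[:,1],np.ones(len(P))]
    for _ in range(4):
        s=np.linalg.lstsq(A,P[:,2],rcond=None)[0]; r=abs(A@s-P[:,2]); A,P=A[r<2],P[r<2]
    print('tilt deg',np.degrees(np.arctan(s[0])).round(2),'roll',np.degrees(np.arctan(s[1])).round(2),'plate z at 0',s[2].round(1),len(P),'x rng',P[:,0].min().round(1),P[:,0].max().round(1))
    return im,W,L,st
E
python3 - <<'E'
from h import *
im,W,L,st=tilt(); save('w4',im); print(st['contact_force'],st['ft_torque'],st['tool_pos'])
E
```

```text
tilt deg -3.07 roll 0.02 plate z at 0 15.9 14583 x rng -69.9 48.0
[-13.54884894  -3.26884437  17.81653838] [-0.65905769  1.88912272 -0.10843198] [0.3666282  0.23912346 0.08310107]
```

Request:
{"op": "servo_tool", "data": {
  "motion": [-1,-0.015,0,0.005,0,-1,-0.02,0,0.015,0,-1,-0.025,0,0.02,0]
}}

```text
time: 8.82
tool_pos: [0.3653, 0.2393, 0.0816]
tool_rot: [0.0, 0.999, -0.047, 0.0]
contact_force: [-9.7, -4.5, 18.5]
gripper_width: 0.629
grasp_force: 66.8
```

Request:
{"op": "servo_tool", "data": {
  "motion": [-1,-0.012,0,0.008,0,-1,-0.02,0,0.016,0,-1,-0.028,0,0.025,0]
}}

```text
time: 9.2
tool_pos: [0.3631, 0.2398, 0.0788]
tool_rot: [-0.0, 0.999, -0.047, 0.002]
contact_force: [-6.6, -3.5, 13.7]
gripper_width: 0.628
grasp_force: 67.6
```

Request:
{"op": "servo_tool", "data": {
  "motion": [-1,-0.008,0,0.008,0,-1,-0.014,0,0.016,0,-1,-0.018,0,0.02,0]
}}

```text
time: 9.57
tool_pos: [0.3611, 0.2401, 0.0762]
tool_rot: [-0.0, 0.999, -0.047, 0.002]
contact_force: [-4.3, -3.8, 14.2]
gripper_width: 0.635
grasp_force: 68.7
```

```bash
python3 - <<'E'
from h import *
im,W,L,st=tilt(); print(st['contact_force'],st['ft_torque'],st['tool_pos'])
E
```

```text
tilt deg -12.76 roll -0.28 plate z at 0 16.0 12701 x rng -64.3 48.0
[-4.28649102 -3.8251944  14.20443302] [-0.62827174  0.33692921 -0.07351753] [0.36107324 0.24008294 0.07619678]
```

Request:
{"op": "servo_tool", "data": {
  "motion": [-1,0,0,-0.1,0,-1,0,0,-0.4,0,-1,0,0,-0.6,0]
}}

```text
time: 10.0
tool_pos: [0.3594, 0.2397, 0.1464]
tool_rot: [-0.0, 0.999, -0.047, 0.001]
contact_force: [0.6, -0.1, -2.0]
gripper_width: 0.629
grasp_force: 67.0
```

Request:
{"op": "servo_tool", "data": {
  "motion": [-1,0.3,0,0,0,-1,0.7,0,0,0,-1,0.9,0,0,0,-1,0.9,0,0,0]
}}

```text
time: 10.5
tool_pos: [0.4676, 0.2291, 0.1448]
tool_rot: [0.0, 0.999, -0.048, -0.0]
contact_force: [-0.1, -0.4, -1.8]
gripper_width: 0.628
grasp_force: 67.0
```

```bash
cat > meas.py <<'E'
from h import *
im,W,L,st=tilt(); print(st['contact_force'],st['tool_pos'],rel(st,[.562,.2223,.125],-5.41)); save('w5',im); z=W[...,2]*1000
def edges(k,n):
    ys=L[k][:,1]
    if len(ys)>4: ys=np.sort(ys); print(n,len(ys),ys[1].round(1),ys[-2].round(1),((ys[1]+ys[-2])/2).round(1))
for x in range(60,300,20):
    s=(abs(L[...,0]-x)<3)&(abs(L[...,1])<70)
    edges(s&(z<58.8)&(z>10),f'hole x{x}'); edges(s&(z>55)&(z<59.5),f'  rail x{x}')
k=(L[...,2]>0)&(L[...,2]<10)&(abs(L[...,1])<35)&(L[...,0]>20)&(L[...,0]<60); print('rear edge',np.sort(L[k][:,0])[-40::8])
k=(L[...,2]>25)&(L[...,2]<45)&(abs(L[...,1])<20)&(L[...,0]<-40)&(L[...,0]>-95); v=np.sort(L[k][:,0]); print('front', v[:40:8], len(v))
for x in (-60,-50,25,35,42):
    edges((abs(L[...,0]-x)<3)&(abs(L[...,1])<50)&(abs(L[...,2]-16+.2265*x)<2.5),f'hatch x{x}')
for y in (-20,0,20):
  print('y',y,' '.join(f"{x}:{np.median(z[k]):.0f}" for x in range(50,300,5) if (k:=(abs(L[...,0]-x)<2.5)&(abs(L[...,1]-y)<3)).sum()>2))
E
python3 meas.py
```

```text
tilt deg -7.52 roll -0.27 plate z at 0 15.6 13807 x rng -66.6 48.0
[-0.07962723 -0.44399188 -1.78920588] [0.46759043 0.22908683 0.14476009] (array([ 0.789, -0.019,  0.164]), np.float64(-0.001), 'yaw now', np.float64(-5.47))
hole x60 925 -69.0 69.3 0.1
  rail x60 279 -69.8 69.6 -0.1
hole x80 1016 -69.7 69.0 -0.3
  rail x80 295 -69.8 69.9 0.0
hole x100 986 -68.9 69.2 0.2
  rail x100 325 -69.9 69.7 -0.1
hole x120 1105 -69.0 69.8 0.4
  rail x120 354 -69.5 69.9 0.2
hole x140 670 -69.5 69.6 0.1
  rail x140 93 -69.9 69.7 -0.1
rear edge [50.08666905 50.10888053 50.376581   50.43832033 50.46633623]
front [-80.17620114 -79.8230779  -79.53961624 -79.35326131 -79.23280916] 525
hatch x25 1256 -42.3 41.7 -0.3
hatch x35 415 -41.7 41.6 -0.1
hatch x42 123 -39.1 40.5 0.7
y -20 50:134 55:34 60:34 65:34 70:33 75:33 80:34 85:33 90:34 95:33 100:20 105:19 110:20 115:20 120:19 125:19 130:20 135:63 140:63 145:64 150:62
y 0 50:135 55:34 60:34 65:33 70:34 75:33 80:33 85:33 90:34 95:33 100:19 105:20 110:20 115:20 120:19 125:20 130:70 135:71 140:67 145:67
y 20 50:135 55:34 60:34 65:34 70:34 75:34 80:34 85:34 90:33 95:33 100:19 105:20 110:20 115:20 120:20 125:19 130:20 135:63 140:63 145:64 150:63
```

Request:
{"op": "servo_tool", "data": {
  "motion": [-1,-0.4,0,0,0,-1,-0.875,0,0,0,-1,-0.875,0,0.3,0,-1,-0.875,0,0.53,0,-1,-0.875,0,0.53,0]
}}

```text
time: 11.18
tool_pos: [0.3601, 0.2389, 0.0799]
tool_rot: [0.001, 0.999, -0.047, -0.001]
contact_force: [-0.1, -0.8, -2.0]
gripper_width: 0.629
grasp_force: 67.0
```

Request:
{"op": "servo_tool", "data": {
  "motion": [-1,-0.005,0,0.015,0,-1,-0.012,0,0.03,0,-1,-0.02,0,0.045,0]
}}

```text
time: 11.55
tool_pos: [0.3603, 0.2398, 0.0775]
tool_rot: [-0.0, 0.999, -0.047, 0.0]
contact_force: [-5.6, -1.5, 8.1]
gripper_width: 0.628
grasp_force: 68.1
```

Request:
{"op": "servo_tool", "data": {
  "motion": [-1,-0.008,0,0.01,0,-1,-0.014,0,0.02,0,-1,-0.02,0,0.03,0]
}}

```text
time: 11.92
tool_pos: [0.3591, 0.2401, 0.0755]
tool_rot: [-0.0, 0.999, -0.047, 0.001]
contact_force: [-7.2, -1.7, 14.7]
gripper_width: 0.631
grasp_force: 68.8
```

```bash
python3 - <<'E'
from h import *
im,W,L,st=tilt(); print(st['contact_force'],st['ft_torque'],st['tool_pos'])
E
```

```text
tilt deg -13.2 roll -0.23 plate z at 0 16.0 12593 x rng -63.5 48.0
[-7.2389418  -1.70652537 14.69980173] [-0.50210492  0.62231163 -0.11421651] [0.35909662 0.24006737 0.07550455]
```

Request:
{"op": "servo_tool", "data": {
  "motion": [-1,-0.012,0,0.01,0,-1,-0.02,0,0.02,0,-1,-0.028,0,0.03,0]
}}

```text
time: 12.35
tool_pos: [0.3567, 0.2405, 0.072]
tool_rot: [-0.0, 0.999, -0.047, 0.003]
contact_force: [-2.7, -3.0, 11.9]
gripper_width: 0.632
grasp_force: 69.4
```

Request:
{"op": "servo_tool", "data": {
  "motion": [-1,-0.008,0,0.01,0,-1,-0.012,0,0.016,0]
}}

```text
time: 12.6
tool_pos: [0.3553, 0.2407, 0.07]
tool_rot: [-0.0, 0.999, -0.047, 0.003]
contact_force: [-0.8, -3.3, 10.1]
gripper_width: 0.628
grasp_force: 69.8
```

```bash
python3 - <<'E'
from h import *
im,W,L,st=tilt(); print(st['contact_force'],st['ft_torque'],st['tool_pos'])
E
```

```text
tilt deg -20.07 roll -0.4 plate z at 0 17.0 10577 x rng -57.6 47.8
[-0.83340237 -3.28284963 10.0673447 ] [-0.5028638  -0.24694435 -0.1035054 ] [0.35530907 0.24069681 0.07002923]
```

Request:
{"op": "servo_tool", "data": {
  "motion": [-1,0,0,-0.1,0,-1,0,0,-0.4,0,-1,0,0,-0.67,0,-1,0.2,0,-0.67,0]
}}

```text
time: 13.15
tool_pos: [0.3779, 0.239, 0.1509]
tool_rot: [-0.002, 0.999, -0.046, 0.003]
contact_force: [0.1, -0.2, -2.0]
gripper_width: 0.627
grasp_force: 68.6
```

Request:
{"op": "servo_tool", "data": {
  "motion": [-1,0.4,0,0,0,-1,0.75,0,0,0,-1,0.75,0,0,0]
}}

```text
time: 13.52
tool_pos: [0.468, 0.2289, 0.1473]
tool_rot: [0.0, 0.999, -0.048, -0.0]
contact_force: [-1.0, 0.1, -1.0]
gripper_width: 0.633
grasp_force: 68.5
```

Request:
{"op": "servo_tool", "data": {
  "motion": [-1,0.4,0,0,0,-1,0.75,0,0,0,-1,0.75,0,0,0,-1,0.75,0,0,0]
}}

```text
time: 14.02
tool_pos: [0.5544, 0.2211, 0.1467]
tool_rot: [0.0, 0.999, -0.047, -0.001]
contact_force: [0.6, -0.0, -1.7]
gripper_width: 0.626
grasp_force: 68.5
```

```bash
sed -i 's/16+.2265\*x)<2.5/16+.2*x)<3/' meas.py; python3 meas.py
```

```text
tilt deg -15.31 roll -0.37 plate z at 0 16.2 12044 x rng -61.5 48.0
[ 0.64894908 -0.01671122 -1.73045697] [0.55438887 0.22114311 0.14674817] (array([ 0.063, -0.016,  0.181]), np.float64(0.001), 'yaw now', np.float64(-5.38))
hole x60 22 -69.8 66.3 -1.8
  rail x60 78 -70.0 69.8 -0.1
hole x80 23 -67.7 69.2 0.8
  rail x80 82 -69.5 69.6 0.0
hole x100 238 -69.3 69.0 -0.1
  rail x100 789 -69.5 69.6 0.1
rear edge [54.41033862 54.58240564 54.63162476 54.70102317 54.73206985]
front [-73.37481724 -73.03471347 -72.80349162 -72.53902685 -72.34872527] 1673
hatch x-60 5 2.7 24.9 13.8
hatch x-50 78 -36.2 37.6 0.7
hatch x25 1550 -42.1 42.0 -0.1
hatch x35 1446 -42.2 41.8 -0.2
hatch x42 1040 -42.1 41.8 -0.1
y -20 50:144 55:139 60:64 65:64 70:64 75:64 80:63 85:63 90:59 95:59 100:59 105:48 110:-1 115:-0 120:-0 125:-0 130:-1 135:-0 140:-0 145:-1 150:-1 155:-0 160:-0 165:-0 170:-1
y 0 50:144 55:104 60:67 65:67 70:63 75:64 80:64 85:63 90:60 95:59 100:60 105:48 110:-0 115:-0 120:-1 125:-0 130:-1 135:-0 140:-1 145:-1 150:-1 155:-0 160:-0 165:-1 170:-0
y 20 50:144 55:139 60:64 65:64 70:63 75:63 80:64 85:63 90:60 95:59 100:59 105:47 110:-0 115:-1 120:-1 125:-0 130:-1 135:-1 140:-1 145:-1 150:-1 155:-0 160:-1 165:-0 170:-0
```

View pics/w5.png

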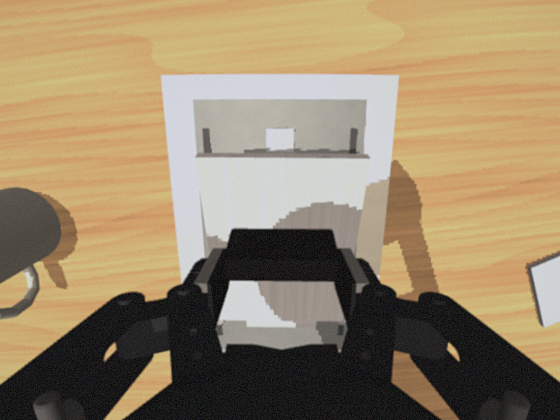

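```bash
python3 - <<'E'
from h import *
st=manip.state(); im,d,W,c,T=grab('wrist'); L=hatch(W,st); z=W[...,2]*1000
for x in (30,50,60,70,80,90,95):
    s=(abs(L[...,0]-x)<2.5)&(abs(L[...,1])<110)&(z>55)&(z<67)
    ys=np.sort(L[s][:,1]); s2=s&(z>62.2); y2=np.sort(L[s2][:,1]); 
    print(x,ys[[1,-2]].round(1),((ys[1]+ys[-2])/2).round(2),'liner',y2[[2,-3]].round(1) if len(y2)>5 else None)
s=(abs(L[...,1])<60)&(z>55)&(z<67); print('plinth +x end',np.sort(L[s][:,0])[-5:], 'liner +x end',np.sort(L[s&(z>62.5)][:,0])[-5:])
print(st['tool_pos'])
E
```

```text
30 [-86.9  83. ] -1.91 liner None
50 [-86.2  83.3] -1.45 liner [-63.6  59.7]
60 [-86.7  83.5] -1.6 liner [-63.7  59.8]
70 [-86.6  83.2] -1.68 liner [-63.8  59.9]
80 [-86.5  83.7] -1.43 liner [-64.   60.2]
90 [-86.9  83.1] -1.89 liner None
95 [-86.7  83.1] -1.77 liner None
plinth +x end [102.9173023  102.96462094 102.98327667 102.9832888  103.01194933] liner +x end [85.58390849 85.58736244 85.59229606 85.59547332 85.60406085]
[0.55424933 0.22123253 0.14688255]
```

Request:
{"op": "servo_tool", "data": {
  "motion": [-1,0.017,-0.014,0.15,0,-1,0.017,-0.014,0.3,0,-1,0.017,-0.014,0.35,0,-1,0.017,-0.014,0.35,0]
}}

```text
time: 14.62
tool_pos: [0.5571, 0.2223, 0.1038]
tool_rot: [0.0, 0.999, -0.047, -0.001]
contact_force: [-1.0, -0.1, -1.6]
gripper_width: 0.63
grasp_force: 68.5
```

Request:
{"op": "servo_tool", "data": {
  "motion": [-1,0,0,0.02,0,-1,0,0,0.04,0,-1,0,0,0.055,0,-1,0,0,0.055,0]
}}

```text
time: 15.12
tool_pos: [0.5578, 0.2224, 0.0985]
tool_rot: [0.0, 0.999, -0.047, -0.0]
contact_force: [0.1, 0.1, -1.0]
gripper_width: 0.629
grasp_force: 68.5
```

Request:
{"op": "servo_tool", "data": {
  "motion": [-1,-0.03,0,0.01,0,-1,-0.06,0,0.01,0,-1,-0.08,0,0.01,0]
}}

```text
time: 15.5
tool_pos: [0.548, 0.2234, 0.0974]
tool_rot: [0.0, 0.999, -0.047, -0.0]
contact_force: [1.2, 0.5, -1.7]
gripper_width: 0.631
grasp_force: 68.5
```

Request:
{"op": "servo_tool", "data": {
  "motion": [-1,-0.02,0,0,0,-1,-0.04,0,0,0]
}}

```text
time: 15.75
tool_pos: [0.5434, 0.2239, 0.0974]
tool_rot: [-0.0, 0.999, -0.047, 0.0]
contact_force: [-0.0, -0.4, -2.2]
gripper_width: 0.632
grasp_force: 68.5
```

```bash
python3 - <<'E'
from h import *
im,W,L,st=tilt(); print(st['contact_force'],st['tool_pos'])
E
```

```text
tilt deg -15.11 roll -0.37 plate z at 0 16.1 13041 x rng -75.0 48.0
[-0.04077538 -0.37596233 -2.19202985] [0.54342329 0.2238702  0.09744283]
```

Request:
{"op": "servo_tool", "data": {
  "motion": [-1,-0.012,0,0,0,-1,-0.024,0,0,0]
}}

```text
time: 16.05
tool_pos: [0.5407, 0.2241, 0.0974]
tool_rot: [-0.0, 0.999, -0.047, 0.0]
contact_force: [-0.1, -0.2, -2.6]
gripper_width: 0.634
grasp_force: 68.5
```

Request:
{"op": "servo_tool", "data": {
  "motion": [-1,-0.01,0,0,0,-1,-0.015,0,0,0]
}}

```text
time: 16.3
tool_pos: [0.5388, 0.2243, 0.0974]
tool_rot: [0.0, 0.999, -0.047, -0.0]
contact_force: [-0.4, 0.8, -2.0]
gripper_width: 0.628
grasp_force: 68.5
```

Request:
{"op": "servo_tool", "data": {
  "motion": [-1,-0.01,0,0,0,-1,-0.015,0,0,0]
}}

```text
time: 16.55
tool_pos: [0.538, 0.2244, 0.098]
tool_rot: [-0.0, 0.999, -0.047, 0.001]
contact_force: [2.5, -0.3, -0.2]
gripper_width: 0.629
grasp_force: 68.6
```

Request:
{"op": "servo_tool", "data": {
  "motion": [-1,-0.01,0,0,0,-1,-0.015,0,0,0]
}}

```text
time: 16.8
tool_pos: [0.5373, 0.2245, 0.0989]
tool_rot: [-0.0, 0.999, -0.047, 0.003]
contact_force: [6.5, -1.5, 0.4]
gripper_width: 0.628
grasp_force: 68.8
```

Request:
{"op": "servo_tool", "data": {
  "motion": [-1,0.02,0,0,0,-1,0.045,0,0,0,-1,0.045,0,0.01,0]
}}

```text
time: 17.18
tool_pos: [0.5398, 0.2241, 0.0953]
tool_rot: [0.0, 0.999, -0.047, -0.001]
contact_force: [-0.5, 0.3, -1.6]
gripper_width: 0.63
grasp_force: 68.5
```

Request:
{"op": "servo_tool", "data": {
  "motion": [-1,0.01,0,0.015,0,-1,0.02,0,0.03,0]
}}

```text
time: 17.42
tool_pos: [0.5425, 0.2239, 0.0921]
tool_rot: [0.0, 0.999, -0.047, -0.001]
contact_force: [-1.7, -0.2, -0.1]
gripper_width: 0.632
grasp_force: 68.6
```

Request:
{"op": "servo_tool", "data": {
  "motion": [-1,0.008,0,0.012,0,-1,0.016,0,0.025,0]
}}

```text
time: 17.68
tool_pos: [0.5445, 0.2238, 0.0896]
tool_rot: [0.0, 0.999, -0.047, -0.001]
contact_force: [-3.0, -0.4, 2.7]
gripper_width: 0.629
grasp_force: 68.9
```

Request:
{"op": "servo_tool", "data": {
  "motion": [-1,0.008,0,0.012,0,-1,0.012,0,0.02,0]
}}

```text
time: 17.92
tool_pos: [0.5463, 0.2236, 0.0875]
tool_rot: [0.0, 0.999, -0.047, -0.0]
contact_force: [-3.7, -1.5, 3.6]
gripper_width: 0.626
grasp_force: 68.9
```

```bash
python3 - <<'E'
from h import *
im,W,L,st=tilt(); print(st['contact_force'],st['tool_pos'])
E
```

```text
tilt deg -9.35 roll -0.18 plate z at 0 15.4 13605 x rng -73.3 47.9
[-3.72304687 -1.48972129  3.59057341] [0.54633844 0.22359962 0.08751313]
```

Request:
{"op": "servo_tool", "data": {
  "motion": [-1,0,0,0.012,0,-1,0.003,0,0.025,0]
}}

```text
time: 18.23
tool_pos: [0.5472, 0.2236, 0.0868]
tool_rot: [0.0, 0.999, -0.047, -0.0]
contact_force: [-11.7, -3.5, 19.3]
gripper_width: 0.63
grasp_force: 70.5
```

Request:
{"op": "servo_tool", "data": {
  "motion": [-1,0.003,0,0.012,0,-1,0.006,0,0.02,0]
}}

```text
time: 18.48
tool_pos: [0.5487, 0.2238, 0.0867]
tool_rot: [-0.0, 0.999, -0.047, 0.001]
contact_force: [-13.4, -4.0, 26.3]
gripper_width: 0.629
grasp_force: 71.3
```

```bash
python3 - <<'E'
from h import *
im,W,L,st=tilt(); print(st['contact_force'],st['tool_pos'])
E
```

```text
tilt deg -8.47 roll -0.13 plate z at 0 15.2 13848 x rng -73.8 48.0
[-13.44055314  -4.02834209  26.33594737] [0.54868757 0.22377442 0.08668923]
```

Request:
{"op": "servo_tool", "data": {
  "motion": [-1,-0.01,0,-0.025,0,-1,-0.03,0,-0.03,0,-1,-0.035,0,-0.03,0]
}}

```text
time: 18.9
tool_pos: [0.5472, 0.224, 0.0886]
tool_rot: [-0.001, 0.999, -0.047, 0.005]
contact_force: [2.5, -1.5, 7.1]
gripper_width: 0.631
grasp_force: 69.2
```

```bash
python3 - <<'E'
from h import *
im,W,L,st=tilt(); print(st['contact_force'],st['tool_pos'],st['ft_torque']); save('w6',im)
z=W[...,2]*1000
for y in (-35,-20,0,20,35):
  print('y',y,' '.join(f"{x}:{np.median(z[k]):.0f}" for x in range(20,100,3) if (k:=(abs(L[...,0]-x)<1.5)&(abs(L[...,1]-y)<3)).sum()>2))
s=(abs(L[...,1])<60)&(z>62.3)&(z<67); print('liner +x end',np.sort(L[s][:,0])[-3:])
im2,d,Ws,c,T=grab('scene'); M=Rq(st['tool_rot'])
u,v=proj(c,T,np.array([.53,.224,.064])); print(u,v); u,v=int(u),int(v); cv2.imwrite('pics/s6.png',cv2.resize(im2[max(v-60,0):v+50,u-75:u+75,::-1],None,fx=5,fy=5,interpolation=cv2.INTER_CUBIC))
E
```

```text
tilt deg -9.71 roll -0.14 plate z at 0 15.4 13483 x rng -73.8 47.9
[ 2.47581344 -1.47133977  7.11988805] [0.5472387  0.22397285 0.08859099] [-0.18876564 -0.13934365  0.05473107]
y -35 20:77 23:77 26:78 29:78 32:79 35:79 38:80 41:81 44:81 47:82 50:83 53:65 56:64 59:64 62:64 65:63 68:64 71:64 74:64 77:64 80:63 83:64 86:63 89:64 92:63 95:60 98:60
y -20 20:187 23:77 26:78 29:78 32:79 35:80 38:80 41:81 44:81 47:82 50:83 53:64 56:64 59:64 62:64 65:64 68:64 71:63 74:63 77:64 80:64 83:63 86:63 89:63 92:64 95:60 98:60
y 0 20:77 23:77 26:78 29:78 32:79 35:80 38:80 41:81 44:81 47:82 50:82 53:74 56:68 59:67 62:67 65:67 68:67 71:67 74:64 77:64 80:64 83:64 86:64 89:63 92:63 95:60 98:59
y 20 20:186 23:77 26:78 29:78 32:79 35:80 38:80 41:81 44:81 47:82 50:82 53:64 56:64 59:64 62:63 65:63 68:64 71:63 74:64 77:63 80:64 83:63 86:63 89:64 92:63 95:60 98:60
y 35 20:77 23:77 26:78 29:78 32:79 35:79 38:80 41:81 44:81 47:82 50:82 53:64 56:64 59:64 62:64 65:64 68:64 71:64 74:63 77:63 80:64 83:64 86:63 89:64 92:63 95:60 98:59
liner +x end [92.62841493 92.63979336 92.7252852 ]
309.2528285807525 180.65618533681047
```

View pics/s6.png

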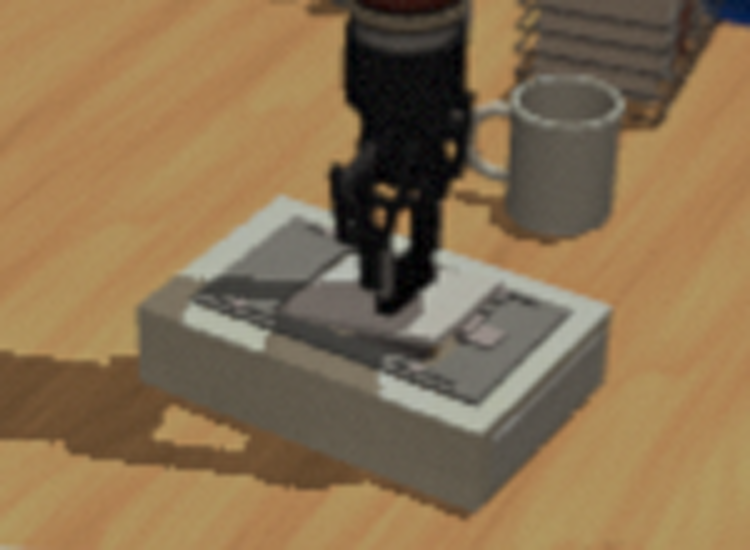

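Request:
{"op": "servo_tool", "data": {
  "motion": [-1,-0.008,0,-0.005,0,-1,-0.016,0,-0.005,0]
}}

```text
time: 19.25
tool_pos: [0.5453, 0.2243, 0.089]
tool_rot: [-0.001, 0.999, -0.047, 0.005]
contact_force: [2.2, -0.9, 5.1]
gripper_width: 0.629
grasp_force: 69.1
```

Request:
{"op": "servo_tool", "data": {
  "motion": [0.5,0,0,0,0,0.8,0,0,0,0,0.8,0,0,-0.05,0,0.8,0,0,-0.3,0,0.8,0,0,-0.6,0]
}}

```text
time: 19.88
tool_pos: [0.5407, 0.2238, 0.1578]
tool_rot: [0.0, 0.999, -0.047, -0.001]
contact_force: [0.3, 1.2, -0.7]
gripper_width: 0.909
grasp_force: 0.0
```

```bash
cat > m2.py <<'E'
from h import *
import sys
st=manip.state(); im,d,W,c,T=grab('wrist'); save(sys.argv[1],im); print(st['tool_pos'],st['contact_force'],rel(st,st['tool_pos'])[2:])
e=np.array([.4784,.2308]); a=np.radians(-5.4); A=np.array([[np.cos(a),-np.sin(a)],[np.sin(a),np.cos(a)]])
P=(W[...,:2]-e)@A*1000; z=W[...,2]*1000   # plinth axes, origin at ledge edge
for y in (-36,-15,0,15,36):
  print('y',y,' '.join(f"{x}:{np.median(z[k]):.1f}" for x in range(-12,160,4) if (k:=(abs(P[...,0]-x)<2)&(abs(P[...,1]-y)<3)).sum()>2))
k=(P[...,0]>40)&(P[...,0]<110)&(abs(P[...,1])<45)&(z>85)
if k.sum()>20: print('bar',cv2.minAreaRect(P[k].astype(np.float32)),np.median(z[k]),z[k].max())
E
python3 m2.py w7
```

```text
[0.54073607 0.22383841 0.157791  ] [ 0.33564058  1.24752294 -0.73820792] ('yaw now', np.float64(-5.4))
y -36 -12:63.5 -8:63.8 -4:63.6 0:63.2 4:61.8 8:62.7 12:63.2 16:63.4 20:63.9 24:64.2 28:64.7 32:65.1 36:65.6 40:66.2 44:66.5 48:66.9 52:173.7 56:176.2 60:187.5 64:187.8 68:188.8 72:191.4 76:219.5 80:234.3 84:70.7 88:71.5 92:72.1 96:72.8 100:73.1 104:73.7 108:74.2 112:74.5 116:72.5 120:56.2 124:63.6 128:63.7 132:63.7 136:63.6 140:63.6 144:63.4 148:63.5 152:63.7 156:63.7
y -15 -12:63.5 -8:63.4 -4:63.6 0:62.8 4:62.1 8:62.3 12:62.7 16:63.8 20:63.8 24:64.5 28:64.9 32:65.3 36:65.6 40:66.3 44:66.5 48:67.0 52:67.0 60:96.6 64:97.1 68:97.5 72:236.8 76:90.7 80:254.1 84:256.1 88:71.5 92:72.0 96:72.4 100:72.9 104:73.5 108:74.2 112:74.4 116:74.3 120:63.8 124:63.5 128:63.6 132:63.6 136:63.5 140:63.4 144:63.7 148:63.7 152:63.1 156:63.3
y 0 -12:63.6 -8:63.4 -4:63.7 0:62.5 4:61.9 8:62.6 12:62.8 16:63.4 20:63.9 24:64.5 28:64.8 32:65.4 36:65.8 40:66.2 44:66.1 48:66.9 52:67.4 60:96.1 64:96.9 68:97.5 72:244.5 76:242.4 80:70.8 84:71.1 88:71.8 92:72.0 96:72.5 100:72.9 104:73.5 108:74.3 112:74.5 116:74.6 120
[... 252 characters left out ...]
:236.1 76:89.1 80:253.5 84:256.4 88:71.6 92:72.1 96:72.6 100:72.6 104:73.8 108:74.1 112:74.6 116:74.3 120:63.0 124:63.5 128:63.6 132:63.6 136:63.6 140:63.6 144:63.4 148:63.4 152:63.7 156:63.6
y 36 -12:63.8 -8:63.7 -4:63.3 0:63.1 4:62.2 8:62.6 12:63.3 16:63.6 20:64.0 24:64.4 28:65.0 32:65.2 36:65.8 40:66.4 44:66.5 48:67.2 52:178.8 56:183.2 60:189.4 64:192.6 68:193.7 72:193.4 76:219.1 80:233.7 84:71.2 88:71.5 92:72.2 96:72.9 100:73.2 104:73.8 108:74.2 112:74.6 116:73.6 120:55.6 124:63.8 128:63.8 132:63.5 136:63.6 140:63.8 144:63.6 148:63.6 152:63.5 156:63.3
bar ((67.0505142211914, -0.020355224609375), (90.053466796875, 33.43254470825195), 89.79798889160156) 241.38129140020206 261.5478429018118
```

Request:
{"op": "servo_tool", "data": {
  "motion": [-1,0.052,0,0,0,-1,0.052,0,0,0,-1,0.052,0,0,0,-1,0.052,0,0,0,-1,0.052,0,0,0]
}}

```text
time: 20.55
tool_pos: [0.5474, 0.2234, 0.1574]
tool_rot: [0.0, 0.999, -0.047, -0.0]
contact_force: [-0.3, -0.0, -0.7]
gripper_width: -0.002
grasp_force: 0.0
```

Request:
{"op": "servo_tool", "data": {
  "motion": [-1,0,0,0.15,0,-1,0,0,0.3,0,-1,0,0,0.33,0]
}}

```text
time: 20.92
tool_pos: [0.5458, 0.2229, 0.1151]
tool_rot: [0.001, 0.999, -0.047, -0.002]
contact_force: [0.1, 0.1, -0.4]
gripper_width: -0.001
grasp_force: 0.0
```

Request:
{"op": "servo_tool", "data": {
  "motion": [-1,0,0,0.02,0,-1,0,0,0.04,0,-1,0,0,0.06,0]
}}

```text
time: 21.3
tool_pos: [0.548, 0.2236, 0.1117]
tool_rot: [-0.0, 0.999, -0.047, 0.001]
contact_force: [0.0, -0.6, -0.2]
gripper_width: -0.003
grasp_force: 0.0
```

Request:
{"op": "servo_tool", "data": {
  "motion": [-1,0,0,0.03,0,-1,0,0,0.055,0]
}}

```text
time: 21.55
tool_pos: [0.5477, 0.2235, 0.1045]
tool_rot: [-0.0, 0.999, -0.047, 0.0]
contact_force: [-0.0, -0.9, -0.7]
gripper_width: -0.0
grasp_force: 0.0
```

Request:
{"op": "servo_tool", "data": {
  "motion": [-1,0,0,0.02,0,-1,0,0,0.04,0]
}}

```text
time: 21.8
tool_pos: [0.5476, 0.2234, 0.0996]
tool_rot: [0.0, 0.999, -0.047, -0.0]
contact_force: [0.6, -0.1, 0.7]
gripper_width: 0.001
grasp_force: 0.0
```

Request:
{"op": "servo_tool", "data": {
  "motion": [-1,0,0,0.012,0,-1,0,0,0.024,0]
}}

```text
time: 22.05
tool_pos: [0.5481, 0.2235, 0.0977]
tool_rot: [-0.0, 0.999, -0.047, 0.0]
contact_force: [-0.9, -0.6, 5.0]
gripper_width: -0.002
grasp_force: 2.5
```

Request:
{"op": "servo_tool", "data": {
  "motion": [-1,0,0,0.008,0,-1,0,0,0.015,0]
}}

```text
time: 22.3
tool_pos: [0.5487, 0.2235, 0.0966]
tool_rot: [-0.0, 0.999, -0.047, 0.001]
contact_force: [-0.3, -1.7, 6.6]
gripper_width: 0.003
grasp_force: 3.3
```

Request:
{"op": "servo_tool", "data": {
  "motion": [-1,0,0,0.008,0,-1,0,0,0.015,0]
}}

```text
time: 22.55
tool_pos: [0.5486, 0.2236, 0.094]
tool_rot: [-0.0, 0.999, -0.047, 0.001]
contact_force: [1.8, -0.9, 3.4]
gripper_width: 0.001
grasp_force: 1.5
```

Request:
{"op": "servo_tool", "data": {
  "motion": [-1,0,0,0.008,0,-1,0,0,0.015,0]
}}

```text
time: 22.8
tool_pos: [0.5475, 0.2235, 0.092]
tool_rot: [0.0, 0.999, -0.047, -0.0]
contact_force: [-1.6, -1.2, 9.6]
gripper_width: 0.0
grasp_force: 4.5
```

Request:
{"op": "servo_tool", "data": {
  "motion": [-1,0,0,0.008,0,-1,0,0,0.012,0]
}}

```text
time: 23.05
tool_pos: [0.5476, 0.2235, 0.092]
tool_rot: [0.0, 0.999, -0.047, -0.0]
contact_force: [-5.3, -2.5, 13.8]
gripper_width: 0.002
grasp_force: 7.1
```

Request:
{"op": "servo_tool", "data": {
  "motion": [-1,0,0,-0.05,0,-1,0,0,-0.3,0,-1,0,0,-0.7,0,-1,0,0,-1,0,-1,-0.4,0,-1,0]
}}

```text
time: 23.68
tool_pos: [0.5022, 0.2282, 0.2137]
tool_rot: [-0.001, 0.999, -0.048, 0.003]
contact_force: [-0.2, 0.7, -0.4]
gripper_width: 0.001
grasp_force: 0.0
```

```bash
python3 m2.py w8; python3 - <<'E'
import cv2; im=cv2.imread('pics/w8.png'); cv2.imwrite('pics/w8c.png',im)
E
```

```text
[0.50223067 0.22820992 0.21369648] [-0.15373966  0.70548143 -0.36514974] ('yaw now', np.float64(-5.5))
y -36 -12:63.5 -8:63.4 -4:63.4 0:63.3 4:63.3 8:63.1 12:63.6 16:274.2 20:286.1 24:287.5 28:288.7 32:286.0 36:279.0 40:63.5 44:63.2 48:63.3 52:63.4 56:63.4 60:63.6 64:63.2 68:63.6 72:63.6 76:63.3 80:63.6 84:63.4 88:63.8 92:63.8 96:63.4 100:63.5 104:63.2 108:63.8 112:63.3 116:63.7 120:58.1 124:62.6 128:63.5 132:63.6 136:63.4 140:63.5 144:63.2 148:63.8 152:63.4 156:63.5
y -15 -12:63.0 -8:63.4 -4:63.4 0:63.2 4:63.6 8:63.3 12:63.6 16:63.5 20:63.8 24:63.3 28:227.8 32:238.7 36:264.3 40:296.9 44:311.7 48:63.5 52:63.5 56:63.4 60:63.3 64:91.2 68:91.6 72:91.7 76:91.1 80:63.5 84:63.6 88:63.9 92:63.3 96:63.5 100:63.5 104:63.4 108:63.4 112:63.7 116:63.3 120:69.8 124:63.3 128:63.4 132:63.3 136:63.7 140:63.6 144:63.4 148:63.4 152:63.5 156:63.0
y 0 -12:63.8 -8:63.3 -4:63.5 0:63.1 4:63.7 8:63.5 12:250.5 16:251.7 20:251.2 24:251.2 28:251.1 32:297.4 36:295.5 40:63.1 44:63.3 48:63.4 52:63.5 56:63.4 60:63.7 64:91.5 68:91.5 72:91.6 76:90.8 80:63.4 84:63.4 88:63.5 92:63.6 96:63.3 100:63.6 104:63.7 108:63.8 
[... 285 characters left out ...]
:91.7 76:90.7 80:63.6 84:63.8 88:63.6 92:63.6 96:63.7 100:63.4 104:63.3 108:63.5 112:63.5 116:63.5 120:64.6 124:62.5 128:63.2 132:63.1 136:63.4 140:63.4 144:63.7 148:63.4 152:63.4 156:63.6
y 36 -12:63.0 -8:63.6 -4:63.2 0:63.6 4:63.5 8:63.4 12:63.5 16:274.2 20:286.2 24:287.8 28:289.9 32:286.5 36:279.7 40:63.7 44:63.3 48:63.1 52:63.6 56:63.7 60:64.0 64:63.8 68:63.4 72:63.5 76:63.8 80:63.4 84:63.6 88:63.7 92:63.6 96:63.4 100:63.8 104:63.5 108:63.7 112:63.4 116:63.3 120:57.2 124:63.0 128:63.5 132:63.5 136:63.8 140:63.7 144:63.7 148:63.6 152:63.4 156:63.3
bar ((58.747276306152344, 0.11941337585449219), (55.32635498046875, 37.525386810302734), 89.93689727783203) 307.3432765908173 317.3310005995092
```

View pics/w8.png

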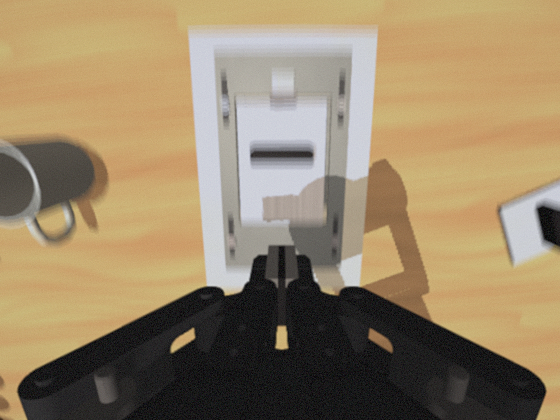

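Request:
{"op": "servo_tool", "data": {
  "motion": [-1,0,0,0,0,-1,0,0,0,0]
}}

```text
time: 23.98
tool_pos: [0.4999, 0.2278, 0.2093]
tool_rot: [0.0, 0.999, -0.047, -0.001]
contact_force: [0.3, -0.6, 0.7]
gripper_width: 0.003
grasp_force: 0.0
```

```bash
python3 -c "
from plant import job_done
print(job_done())"
```

```text
the job is handed in; nothing more can be done
None
```

The hatch is closed and handed in at about 24 s: its tongue is hooked under the ledge, the plate is flush, the catch has snapped over it, and the arm is clear. One push while swinging it down read about 30 N at the wrist, right at the plinth's limit, so I backed off, let go and pressed it shut from above with at most about 15 N.

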